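Set the gap of the washer deburrer

ROBOT

A 6-joint arm with a two-finger parallel gripper is mounted at the origin on the work surface. World frame = base frame: x ahead of the robot, y to its left, z up, the work surface at z = 0. Lengths are in m, angles in rad, forces in N, time in s.
With the tool pointing down it reaches from about 0.425 to 1.125 m from the base axis. Payload 14.9 kg.
Tool frame: the origin (TCP) lies on the centre line of the jaws, within the pads' length; the fingertips stand 19 mm ahead of it and the grasp point (between the pads) is the TCP (robot.finger_overhang is the distance from the TCP to the fingertips, in m); x points along the fingers, y is the direction in which the jaws open and shut, and the axes are right-handed (so a half turn about x gives the same grasp; the last joint's range is limited). The gripper opens to 91 mm and grips with 3 to 60 N. Pads are 32 mm wide; open, the fingers measure 118 mm over their backs; the gripper's body (76 mm by 178 mm) begins 60 mm behind the grasp point.
Start: joints at [1.15, 0.379, 1.734, -0, 1.028, -0.033], TCP at [0.265, 0.648, 0.233] pointing down, gripper open.
Joint ranges: [-2.77, 2.77], [-0.74, 2.19], [0, 2.66], [-1.06, 4.2], [0.31, 2.87], [-3.08, 3.08]. Speed limits (rad/s): [1.89, 1.89, 2.39, 3.14, 3.14, 3.14].

INTERFACE

Orientations are given as a unit quaternion [w, x, y, z].
In Python, from workcell import sense, cams, robot gives the robot as it stands. The module is installed in compiled form; this text tells all that it offers.
- The arm moves only by the shell command python3 -m jog 'ROWS' [FORCE]. ROWS is JSON, a list of rows, each an object with "hand": the closure, from 0 (fully open) to 1 (shut); "delta_pos": the shift along the world's x, y, z in cm, a list of three; "turn": the turn about the world's z in degrees. In form: [{"hand": hand, "delta_pos": [tx, ty, tz], "turn": turn}, ...]. A call has 1 to 5 rows; each row is the pose to reach, as a shift and turn from the pose commanded when the call began; what a row does not reach only later rows make up. A row lasts 1/10 s, in which the tool goes at most 50 mm and 8.59 degrees, less where a joint would pass 70% of its speed; a pose out of reach is approached as far as the arm can. A call with a gripper value outside its range is refused whole. The fingers move at their own pace and stop on an object; FORCE is the grip in N (left out, the last holds). Time passes only in rows, so rows that repeat a pose let the fingers close. It gives the time, the measured TCP pose, the force and the opening at its end, in the units of the state.
- sense(): the state, without advancing time (a new reading comes with each control period).
- cams.capture(name): name is "side" or "top" or "wrist"; returns a dict with "pixels" (420x560x3 uint8, red, green, blue), "fx", "fy", "cx", "cy" (pixels), "k1" (the pictures are not rectified: a ray, as slopes to the right and down, at radius r is drawn at 1 + k1 r^2 times it, then the intrinsics apply), "world_to_cam" (4x4, takes a point from world to camera coordinates); the wrist camera has in their place "T_tool_cam" (4x4, takes a point from camera to tool coordinates, whose origin is the TCP and whose axes are the tool frame's). Camera axes: x right, y up, looking along -z (the intrinsics and any distortion apply to the point x, -y, -z); pixel columns grow to the right and rows downward; lengths in m; the calibration is good to about 2 mm. A picture is of the moment at which its call begins: read the wrist's pose just before it. There is no depth.
- robot.hand_in(): hands the job in, once; it reports no verdict.
The state is a dict: "t": time; "joint_pos": joint angles; "joint_vel": joint speeds; "tau": joint torques, N m; "ee_pos": TCP position; "ee_rot": TCP orientation; "contact_force": force on the tool from outside, world axes, zero at the start; "torque": the same for the moment, N m; "gripper_width": finger opening in m.
Only numpy, scipy, OpenCV 4.12 (cv2) and the standard library are available. Lean on these libraries where they do the work, as an engineer would, in place of code of your own. Each camera call takes 0.05 s, during which the arm holds its last target. There are 200 camera calls.

TASK

Two bench washer deburrers stand among the fasteners. On the larger one, turn the adjustment ring on top clockwise (seen from above) until its two grinding discs touch and it stops, then back it off three clicks (60 degrees) and let go. Leave the smaller deburrer's ring at its setting.

Things in the scene. Friction and masses are not known exactly. Their poses are not given: they have to be found in the camera images.
- big: The larger deburrer, a fixed grey machine: base 140 x 195 x 22 mm, two steel discs 120 mm across one above the other, posts left and right carrying a bridge, on it a dial 104 mm across and a steel adjustment ring 76 mm across, its foot 130 mm and its top 145 mm above the table. Origin: centre of the base's underside, below the ring's axis; z up. Only the bar on the ring is higher.
- big_grip (a point): Grip point of the larger ring: an upright black bar across its top, 66 long, 16 wide, 36 mm high (bar top 181 mm above the table, white line on the pointer's half). The point is on the ring's axis inside the bar, 22 mm above the ring and 14 mm below the bar's top; fingers take the bar here from above, one on each long side. x runs along the bar to the pointer, z up; it turns with the ring.
- big_ring (a joint): Angle (rad) the larger ring is backed off: 0 = hard stop, discs touch, pointer on the dial's long thick black mark. Grows anticlockwise seen from above, to a second stop at 1.6. Thin black marks are the clicks, 20 degrees (0.349 rad) apart; three are 1.047. They are marks only: friction (0.08 N m) holds the ring wherever it is left. Starts between 0.7 and 1.4.
- small_pointer (a point): Tip of the pointer on the ring of the smaller deburrer (to be left alone: same build, base 100 x 145 mm, discs 76 mm, ring 52 mm across, bar 44 mm long, bar top 159 mm above the table). The tip is 34 mm from that ring's axis, 112 mm above the table; its x axis points outward from the ring's axis.
There are look-alikes about, which are no part of the job. What is shaped like the big but blue or orange is not meant.

How it is judged:
By the outcome, as a careful person would: the job done as asked, in the order asked, and still so for the second after the job is handed in, with the robot touching nothing.
It also fails if it takes over 34 s, if anything falls off the work surface, if the arm or the gripper's body presses on something with over 40 N, if the wrist force passes 120 N, or if a joint passes its speed limit or range.

## Working session

There is one attempt and no reset: what is moved stays moved. The work goes in short steps, Python scripts to look and compute and a shell command to move; the robot and the scene stay as the last step left them, time stands still between calls to the robot, and variables do not carry over. Pictures are saved under pics/ and viewed, about 8 in all and at most 12, crops included, and the job is handed in when it is done.

```bash
mkdir -p pics; cat > h.py <<'E'
import numpy as np, cv2
from scipy.spatial.transform import Rotation as R
from workcell import sense, cams, robot
def snap(name,fn,crop=None,scale=1):
    s=sense(); c=cams.capture(name)
    if name=='wrist':
        T=np.eye(4); q=s['ee_rot']; T[:3,:3]=R.from_quat([q[1],q[2],q[3],q[0]]).as_matrix(); T[:3,3]=s['ee_pos']
        c['c2w']=T@np.array(c['T_tool_cam'])
    else: c['c2w']=np.linalg.inv(np.array(c['world_to_cam']))
    np.save('pics/'+fn+'.npy',c,allow_pickle=True)
    save(c,fn,crop,scale); return c
def load(fn): return np.load('pics/'+fn+'.npy',allow_pickle=True).item()
def save(c,fn,crop=None,scale=1):
    p=c['pixels'][:,:,::-1]
    if crop: p=p[crop[1]:crop[3],crop[0]:crop[2]]
    cv2.imwrite('pics/'+fn+'.png',cv2.resize(p,None,fx=scale,fy=scale,interpolation=cv2.INTER_CUBIC))
def ray(c,u,v):
    K=np.array([[c['fx'],0,c['cx']],[0,c['fy'],c['cy']],[0,0,1]])
    d=np.array([(u-c['cx'])/c['fx'],(v-c['cy'])/c['fy']]); s=d.copy()
    for _ in range(20): s=d/(1+c['k1']*(s@s))
    return c['c2w'][:3,3], c['c2w'][:3,:3]@np.array([s[0],-s[1],-1])
def at_z(c,u,v,z):
    o,d=ray(c,u,v); return o+d*(z-o[2])/d[2]
def proj(c,p):
    q=np.linalg.inv(c['c2w'])@np.append(p,1); s=np.array([q[0],-q[1]])/-q[2]; s=s*(1+c['k1']*(s@s))
    return np.array([c['fx']*s[0]+c['cx'],c['fy']*s[1]+c['cy']])
E
python3 - <<'E'
from h import *
a=snap('top','top0');b=snap('side','side0')
print(a['c2w'][:3,3],b['c2w'][:3,3]); s=sense(); print(s)
E
```

```text
[0.21431084 0.11488548 1.59787878] [ 1.11400481 -0.20150784  1.20831365]
{'t': 0.1, 'joint_pos': array([ 1.14971398e+00,  3.79332923e-01,  1.73469552e+00,  6.96271280e-06,
        1.02851191e+00, -3.33059927e-02]), 'joint_vel': array([-2.11104721e-05,  4.26332706e-05, -1.24919672e-03,  5.61440205e-04,
        2.99629355e-03,  3.26604038e-04]), 'tau': array([ 1.38133644e-03, -7.65051627e+01, -4.35292411e+01,  6.52843108e-02,
        3.98557819e-02, -1.25385304e-05]), 'ee_pos': array([0.26456736, 0.64772867, 0.23238337]), 'ee_rot': array([ 0.69377952,  0.13591752,  0.69393457, -0.13656948]), 'contact_force': array([ 0.5781819, -0.4529973,  0.7903529]), 'torque': array([ 0.0385622 , -0.01654512, -0.04059267]), 'gripper_width': 0.09129649856359177}
```

View pics/top0.png

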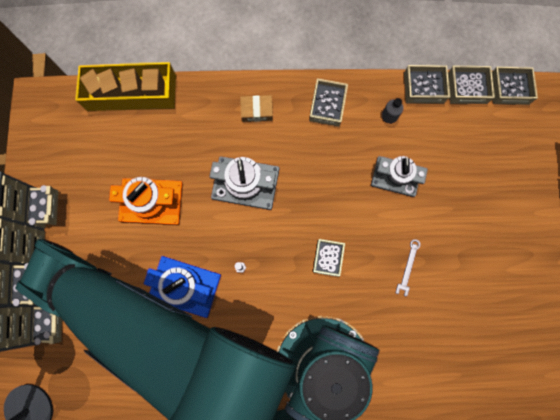

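View pics/side0.png

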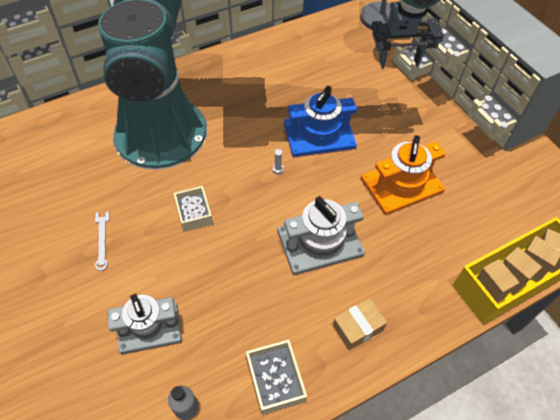

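Candidates: large grey (top 243,178 / side 325,218), small grey (top 403,170 / side 142,312), orange (140,196), blue (178,288). I choose the large grey one. One close crop will check that choice.

```bash
python3 - <<'E'
from h import *
a=load('top0');b=load('side0')
p=a['pixels'][145:215,200:290,::-1];q=b['pixels'][185:275,270:370,::-1]
p=cv2.resize(p,(450,350),interpolation=2)
q=cv2.resize(q,(500,450),interpolation=2)[:,:350]
o=np.zeros((450,800,3),np.uint8);o[:350,:450]=p;o[:,450:]=q
cv2.imwrite('pics/crop0.png',o)
print(at_z(a,243,178,.145),at_z(b,325,218,.145),at_z(a,403,170,.12),at_z(b,142,312,.12))
E
```

```text
[0.54889718 0.22924432 0.145     ] [0.57386906 0.22953531 0.145     ] [ 0.57475099 -0.24477873  0.12      ] [ 0.58696851 -0.24268366  0.12      ]
```

View pics/crop0.png

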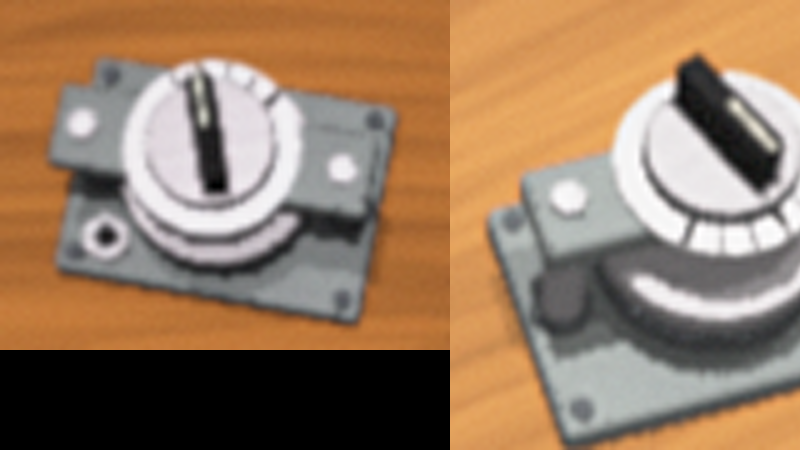

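```bash
python3 - <<'E'
from h import *
a=load('top0');b=load('side0')
A=lambda x,y,z:at_z(a,x/5+200-.4,y/5+145-.4,z)
B=lambda x,y,z:at_z(b,(x-450)/5+270-.4,y/5+185-.4,z)
print('ring',A(211,150,.145),B(720,147,.145))
for f,e in((A,[(193,72),(216,188)]),(B,[(773,172),(690,68)])):
    p,q=[f(*i,.181) for i in e]; d=p-q; print('bar',p,q,(p+q)/2,np.hypot(*d[:2]),np.degrees(np.arctan2(d[1],d[0])))
s=sense();q=s['ee_rot'];M=R.from_quat([q[1],q[2],q[3],q[0]]).as_matrix();print(M.round(3),np.degrees(np.arctan2(M[1,1],M[0,1])))
w=cams.capture('wrist');print(np.array(w['T_tool_cam']).round(3))
E
```

```text
ring [0.55907474 0.23278109 0.145     ] [0.5625052  0.23240456 0.145     ]
bar [0.59635812 0.2403726  0.181     ] [0.52843744 0.2269296  0.181     ] [0.56239778 0.2336511  0.181     ] 0.06923823514107186 11.195403019370863
bar [0.60432122 0.2324153  0.181     ] [0.5361854  0.22796169 0.181     ] [0.57025331 0.2301885  0.181     ] 0.06828121077138209 3.7397451801787267
[[-0.     0.378  0.926]
 [-0.001  0.926 -0.378]
 [-1.    -0.001 -0.   ]] 67.78184667688835
[[ 0.001  0.293 -0.956 -0.151]
 [ 1.    -0.001  0.001 -0.001]
 [-0.001 -0.956 -0.293 -0.082]
 [ 0.     0.     0.     1.   ]]
```

```bash
python3 -m jog '[{"hand":0,"delta_pos":[2,-3,4],"turn":5},{"hand":0,"delta_pos":[5,-6,6],"turn":12},{"hand":0,"delta_pos":[7.5,-10.5,6],"turn":18},{"hand":0,"delta_pos":[10,-14,6],"turn":25},{"hand":0,"delta_pos":[12.5,-17.5,6],"turn":31}]' && python3 -m jog '[{"hand":0,"delta_pos":[2.9,-4,0],"turn":0},{"hand":0,"delta_pos":[5.7,-8,0],"turn":0},{"hand":0,"delta_pos":[8.6,-12,0],"turn":0},{"hand":0,"delta_pos":[11.5,-16,0],"turn":0},{"hand":0,"delta_pos":[14.3,-20,0],"turn":0}]' && python3 -m jog '[{"hand":0.3,"delta_pos":[2.9,-4.1,0],"turn":0},{"hand":0.3,"delta_pos":[2.9,-4.1,0],"turn":0},{"hand":0.3,"delta_pos":[2.9,-4.1,0],"turn":0},{"hand":0.3,"delta_pos":[2.9,-4.1,0],"turn":0}]'
python3 - <<'E'
from h import *
c=snap('wrist','w1'); print(sense()['joint_pos'])
E
```

```text
t: 0.65
ee_pos: [0.3904, 0.4713, 0.293]
ee_rot: [0.705, -0.056, 0.705, 0.056]
contact_force: [0.5, 0.7, -1.0]
gripper_width: 0.0915
t: 1.15
ee_pos: [0.5335, 0.2712, 0.293]
ee_rot: [0.705, -0.054, 0.705, 0.054]
contact_force: [0.5, 1.5, -1.1]
gripper_width: 0.0912
t: 1.55
ee_pos: [0.5612, 0.2326, 0.2928]
ee_rot: [0.705, -0.054, 0.705, 0.054]
contact_force: [0.4, -0.8, 1.0]
gripper_width: 0.0641
[ 3.55115859e-01  1.68501172e-01  1.88802026e+00  1.36837338e-04
  1.08538663e+00 -1.37010343e+00]
```

View pics/w1.png

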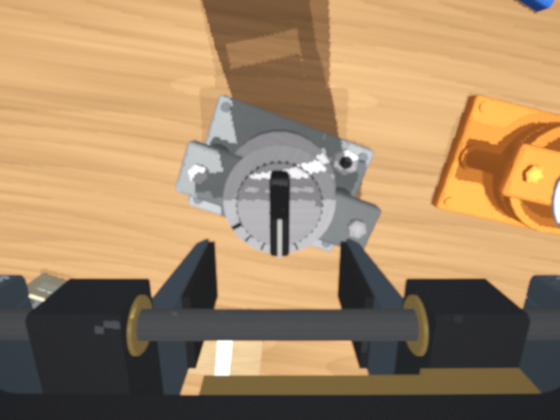

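```bash
python3 - <<'E'
from h import *
c=load('w1'); save(c,'w1c',(210,120,350,270),4)
p,q=at_z(c,280,254,.181),at_z(c,280,172,.181);d=p-q
print(p,q,(p+q)/2,np.hypot(*d[:2]),np.degrees(np.arctan2(d[1],d[0])))
E
```

```text
[0.5930657  0.23855728 0.181     ] [0.52693405 0.22808476 0.181     ] [0.55999988 0.23332102 0.181     ] 0.06695572433351586 8.998562233903122
```

View pics/w1c.png

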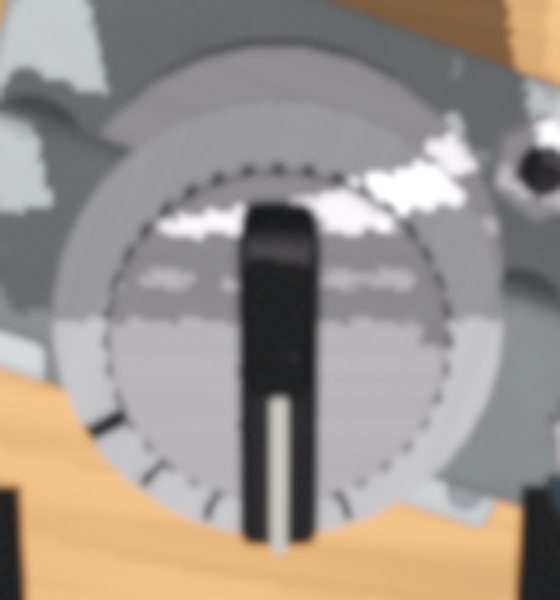

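```bash
python3 - <<'E'
from h import *
c=load('w1')
for m in((107,424),(150,472),(212,505),(343,503)):
    p=at_z(c,m[0]/4+210-.4,m[1]/4+120-.4,.130)-[.561,.233,0];print(np.hypot(*p[:2]),np.degrees(np.arctan2(p[1],p[0])))
E
```

```text
0.04780014591637175 -48.36381679453727
0.04859917158009317 -29.814348553739713
0.04897644197505103 -9.868819372240718
0.04845424569749725 27.69889104591542
```

```bash
python3 -m jog '[{"hand":0.3,"delta_pos":[0,0,-3.5],"turn":0},{"hand":0.3,"delta_pos":[0,0,-7],"turn":0},{"hand":0.3,"delta_pos":[0,0,-10],"turn":0},{"hand":0.3,"delta_pos":[0,0,-12],"turn":0},{"hand":0.3,"delta_pos":[0,0,-12.4],"turn":0}]' && python3 -m jog '[{"hand":1,"delta_pos":[0,0,0],"turn":0},{"hand":1,"delta_pos":[0,0,0],"turn":0},{"hand":1,"delta_pos":[0,0,0],"turn":0},{"hand":1,"delta_pos":[0,0,0],"turn":0},{"hand":1,"delta_pos":[0,0,0],"turn":0}]' 20; python3 -c "
from h import *;s=sense();print(s['torque'],s['contact_force'],s['ee_pos'])"
```

```text
t: 2.1
ee_pos: [0.5598, 0.2327, 0.1666]
ee_rot: [0.704, -0.055, 0.706, 0.054]
contact_force: [0.1, 0.2, 0.1]
gripper_width: 0.0638
t: 2.6
ee_pos: [0.562, 0.2321, 0.1695]
ee_rot: [0.705, -0.054, 0.705, 0.054]
contact_force: [-0.6, 0.2, -0.2]
gripper_width: 0.0265
[ 0.06248054  0.04468652 -0.00572465] [-0.5903257   0.20475823 -0.23185396] [0.56195053 0.23210919 0.16952673]
```

```bash
python3 -m jog '[{"hand":1,"delta_pos":[0,0,0],"turn":0},{"hand":1,"delta_pos":[0,0,0],"turn":0},{"hand":1,"delta_pos":[0,0,0],"turn":0}]' 20; python3 -m jog '[{"hand":1,"delta_pos":[0,0,0],"turn":-8},{"hand":1,"delta_pos":[0,0,0],"turn":-16},{"hand":1,"delta_pos":[0,0,0],"turn":-24},{"hand":1,"delta_pos":[0,0,0],"turn":-32},{"hand":1,"delta_pos":[0,0,0],"turn":-38}]'; python3 -c "
from h import *;s=sense();print(s['torque'],s['contact_force'],s['ee_pos'])"
```

```text
t: 2.9
ee_pos: [0.5616, 0.234, 0.1693]
ee_rot: [0.705, -0.053, 0.705, 0.055]
contact_force: [-4.8, 20.7, 0.1]
gripper_width: 0.0156
t: 3.4
ee_pos: [0.5618, 0.2349, 0.1693]
ee_rot: [0.684, 0.182, 0.684, -0.179]
contact_force: [-2.7, 30.5, -5.3]
gripper_width: 0.0156
[4.97965124 0.45907734 0.14966107] [-2.73199696 30.47382663 -5.28711184] [0.5617556  0.2349088  0.16928989]
```

```bash
python3 -m jog '[{"hand":1,"delta_pos":[0,0.3,0],"turn":0},{"hand":1,"delta_pos":[0,0.3,0],"turn":0}]'; python3 -c "
from h import *;s=sense();print(s['torque'],s['contact_force'],s['ee_pos']);q=s['ee_rot'];M=R.from_quat([q[1],q[2],q[3],q[0]]).as_matrix();print(np.degrees(np.arctan2(M[1,1],M[0,1]))-90)"
```

```text
t: 3.6
ee_pos: [0.5617, 0.2352, 0.1693]
ee_rot: [0.684, 0.178, 0.684, -0.178]
contact_force: [-2.3, -0.4, 5.8]
gripper_width: 0.0157
[ 0.18294374  0.45278265 -0.09268017] [-2.30234857 -0.39005522  5.79091386] [0.56174238 0.23522041 0.16925695]
-29.184162037469846
```

```bash
cat > st.py <<'E'
from h import *
s=sense();q=s['ee_rot'];M=R.from_quat([q[1],q[2],q[3],q[0]]).as_matrix()
print('yaw',np.degrees(np.arctan2(M[1,1],M[0,1]))-90,'torque',s['torque'].round(2),'F',s['contact_force'].round(1))
E
python3 -m jog '[{"hand":1,"delta_pos":[0,0,0],"turn":-4},{"hand":1,"delta_pos":[0,0,0],"turn":-8},{"hand":1,"delta_pos":[0,0,0],"turn":-12},{"hand":1,"delta_pos":[0,0,0],"turn":-15},{"hand":1,"delta_pos":[0,0,0],"turn":-15}]' >/dev/null; python3 st.py
for i in 1 2; do python3 -m jog '[{"hand":1,"delta_pos":[0,0,0],"turn":-1},{"hand":1,"delta_pos":[0,0,0],"turn":-2},{"hand":1,"delta_pos":[0,0,0],"turn":-2}]' >/dev/null; python3 st.py; done
```

```text
yaw -44.31069235207437 torque [ 0.81  0.13 -0.07] F [-0.7  5.9  2.1]
yaw -46.23517784684025 torque [ 0.81  0.1  -0.06] F [-0.2  6.4  1.7]
yaw -48.2390445412121 torque [ 0.92  0.13 -0.12] F [-0.3  6.3  0.9]
```

```bash

for i in 1 2 3; do python3 -m jog '[{"hand":1,"delta_pos":[0,0,0],"turn":-1},{"hand":1,"delta_pos":[0,0,0],"turn":-2},{"hand":1,"delta_pos":[0,0,0],"turn":-2}]' >/dev/null; python3 st.py; done
```

```text
yaw -50.23505263131288 torque [ 0.93  0.03 -0.07] F [0.1 6.5 1.3]
yaw -52.166597899642014 torque [ 1.04 -0.04  0.77] F [0.3 6.2 0.8]
yaw -54.172945964885194 torque [ 1.   -0.12  0.87] F [0.3 5.4 1.5]
```

```bash

python3 -m jog '[{"hand":1,"delta_pos":[0,0,0],"turn":2.5},{"hand":1,"delta_pos":[0,0,0],"turn":5},{"hand":1,"delta_pos":[0,0,0],"turn":5},{"hand":1,"delta_pos":[0,0,0],"turn":5}]' 40 ; python3 st.py
for i in 1 2 3 4 5; do python3 -m jog '[{"hand":1,"delta_pos":[0,0,0],"turn":-0.5},{"hand":1,"delta_pos":[0,0,0],"turn":-0.5}]' >/dev/null; python3 st.py; done
```

```text
t: 6.0
ee_pos: [0.5622, 0.2354, 0.1693]
ee_rot: [0.643, 0.295, 0.643, -0.294]
contact_force: [2.3, 5.4, 0.4]
gripper_width: 0.016
yaw -49.24585963098848 torque [ 0.82 -0.22  0.13] F [2.3 5.4 0.4]
yaw -49.77101352058187 torque [ 0.8  -0.23 -0.03] F [1.8 4.8 0.7]
yaw -50.274227683683826 torque [ 0.86 -0.27 -0.04] F [1.4 5.9 0.5]
yaw -50.77558560393429 torque [ 0.87 -0.27 -0.03] F [ 1.6  6.1 -0.1]
yaw -51.262137587718 torque [ 0.9  -0.25  0.11] F [ 2.   6.2 -0.2]
yaw -51.71278034221741 torque [ 0.92 -0.21  0.67] F [1.8 5.6 0.3]
```

The stop is at tool yaw about -51.2°, where the torque jumps. Now back off to +8.8°.

```bash

python3 -m jog '[{"hand":1,"delta_pos":[0,0,0],"turn":6},{"hand":1,"delta_pos":[0,0,0],"turn":12},{"hand":1,"delta_pos":[0,0,0],"turn":18},{"hand":1,"delta_pos":[0,0,0],"turn":24},{"hand":1,"delta_pos":[0,0,0],"turn":30}]' >/dev/null; python3 st.py
python3 -m jog '[{"hand":1,"delta_pos":[0,0,0],"turn":6},{"hand":1,"delta_pos":[0,0,0],"turn":12},{"hand":1,"delta_pos":[0,0,0],"turn":18},{"hand":1,"delta_pos":[0,0,0],"turn":24},{"hand":1,"delta_pos":[0,0,0],"turn":28}]' >/dev/null; python3 st.py
python3 -m jog '[{"hand":1,"delta_pos":[0,0,0],"turn":1},{"hand":1,"delta_pos":[0,0,0],"turn":2},{"hand":1,"delta_pos":[0,0,0],"turn":2.5},{"hand":1,"delta_pos":[0,0,0],"turn":2.5},{"hand":1,"delta_pos":[0,0,0],"turn":2.5}]'; python3 st.py
```

```text
yaw -21.511231313395555 torque [-0.03  0.25 -0.09] F [-1.5 -0.1  5.6]
yaw 6.486215796540705 torque [-0.86  0.26 -0.14] F [-2.5 -6.2  6.3]
t: 8.5
ee_pos: [0.5618, 0.2343, 0.1693]
ee_rot: [0.705, -0.054, 0.705, 0.054]
contact_force: [-2.1, -6.2, 7.6]
gripper_width: 0.0158
yaw 8.758573280856638 torque [-0.82  0.35  0.09] F [-2.1 -6.2  7.6]
```

```bash

python3 -m jog '[{"hand":0.3,"delta_pos":[0,-0.05,0],"turn":0},{"hand":0.3,"delta_pos":[0,-0.05,0],"turn":0},{"hand":0.3,"delta_pos":[0,-0.05,0],"turn":0},{"hand":0.3,"delta_pos":[0,-0.05,0],"turn":0},{"hand":0.3,"delta_pos":[0,-0.05,0],"turn":0}]'
python3 -m jog '[{"hand":0.3,"delta_pos":[0,-0.05,2],"turn":0},{"hand":0.3,"delta_pos":[0,-0.05,6],"turn":0},{"hand":0.3,"delta_pos":[0,-0.05,10],"turn":0},{"hand":0.3,"delta_pos":[0,-0.05,12.4],"turn":0},{"hand":0.3,"delta_pos":[0,-0.05,12.4],"turn":0}]'
python3 - <<'E'
from h import *
c=snap('wrist','w2',(210,120,350,270),4)
E
```

```text
t: 9.0
ee_pos: [0.5617, 0.2345, 0.1689]
ee_rot: [0.705, -0.054, 0.705, 0.054]
contact_force: [-0.1, 0.5, 0.1]
gripper_width: 0.0531
t: 9.5
ee_pos: [0.5632, 0.2346, 0.2969]
ee_rot: [0.707, -0.054, 0.703, 0.055]
contact_force: [0.3, 0.2, -0.3]
gripper_width: 0.0642
```

View pics/w2.png

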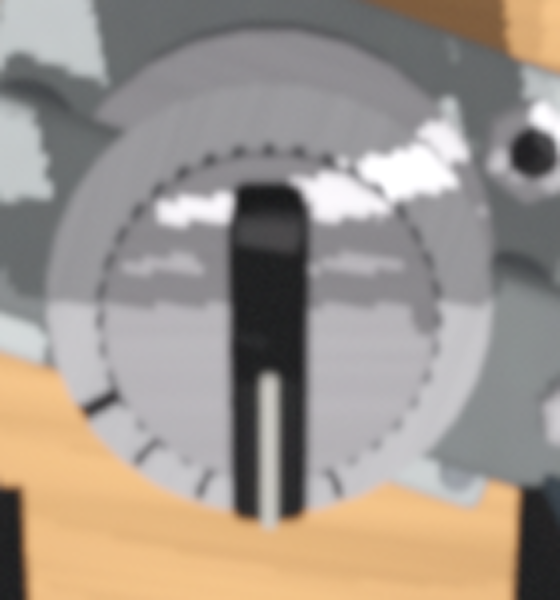

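The picture shows the white line (268, 450) midway between the 40° mark (207, 485) and the 80° mark (334, 484), so the ring is at 60°. The fingers are clear of the bar.

```bash
python3 -c "
from h import *
print(robot.hand_in())"
```

```text
the job is handed in; nothing more can be done
None
```

I turned the larger grey deburrer's ring clockwise to its hard stop, backed it off 60°, let go, raised the gripper clear and handed the job in. The arm was done at about 9.5 s.

- **Hard stop:** the torque jumped at a tool angle of about -51.2°. I had predicted about -50° from the dial marks, so the two agree to roughly 1°.
- **Back-off:** I released the ring at +8.8°, which is 60.0° from the stop. The last wrist picture shows the pointer midway between the 40° and 80° marks. The 60° mark itself was hidden under the bar, so I judged it from its neighbours.
- **Forces:** my first grip was about 3 mm off the ring's axis, which put up to 30 N sideways on the wrist. I corrected it during the turn, and the later readings stayed under about 10 N.
- **Overshoot at the stop:** on the first approach the tool turned about 3° past the stop, slipping on the bar. I backed it off, tightened the grip to 40 N and found the stop again in 0.5° steps.
- **Smaller deburrer:** the arm never went near it, but I did not take a final picture of its pointer.

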